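# Set up a bend check for a printed beam

## Task

Set up the bend check on the black base plate: stand the blue and the orange support block each in the middle of the pad of its own colour, with its steel rod running straight across the plate (square to the plate's length), and stand the yellow gauge on the white spot midway between them. Then lay the green beam across both supports, along the plate and centred over the gauge, and set the brass weight upright on top of the beam at its middle. Leave the grey clip and the red tape roll where they are.

Things in the scene. Friction and masses are not known exactly. Their poses are not given: they have to be found in the camera images.
- base_plate: black base plate, 100 mm (its x) by 220 mm (its y, the long way), 12 mm thick, fixed flat on the table; origin at the centre of its underside, at table height. A white spot, 42 mm across, marks the middle of its top. The centres of the two colour pads lie 70 mm either side of the middle along its y
- pad_blue: thin blue pad, 66 mm (its x) by 46 mm (its y), 2 mm thick, fixed on one end of the black base plate; its origin is the centre of its underside, 12 mm above the table, its top is 14 mm above the table; its axes are parallel to the plate's. Which end of the plate is blue changes
- pad_orange: thin orange pad, 66 mm (its x) by 46 mm (its y), 2 mm thick, fixed on one end of the black base plate; its origin is the centre of its underside, 12 mm above the table, its top is 14 mm above the table; its axes are parallel to the plate's. Which end of the plate is orange changes
- support_blue_mid (a point): blue support block, a printed block 50 mm (its x) by 30 mm (its y) with straight sides, 42 mm high, and a steel rod along its top lengthwise (its x) that brings it to 48 mm in all; upright at the start; the point is its centre, 24 mm above its underside; loose, about 80 g
- support_orange_mid (a point): orange support block, a printed block 50 mm (its x) by 30 mm (its y) with straight sides, 42 mm high, and a steel rod along its top lengthwise (its x) that brings it to 48 mm in all; upright at the start; the point is its centre, 24 mm above its underside; loose, about 80 g
- gauge_mid (a point): yellow gauge, a plain upright plastic cylinder 32 mm in diameter and 40 mm high; the point is its centre, 20 mm above its underside; loose, about 40 g. It stands lower than the supports, so the beam clears it by 10 mm
- beam_mid (a point): green printed beam, a straight bar 28 mm wide (its x), 200 mm long (its y) and 20 mm high, lying flat; the point is its centre, 10 mm above its underside; both ends are alike; loose, about 100 g
- weight_mid (a point): brass weight, upright: a cylinder 40 mm in diameter and 40 mm high with a small knob (18 mm in diameter) on top, 52 mm high in all; the point lies on its axis, 26 mm above its underside; loose, 0.3 to 0.6 kg
- clip_mid (a point): bystander: grey printed U-shaped clip, 46 by 30 mm and 30 mm high, open at the top; the point is its centre, 15 mm up; loose, not to be moved
- tape_mid (a point): bystander: small red tape roll lying flat, a ring 58 mm in diameter, 36 mm hole, 19 mm high; the point is its centre, 9.5 mm up; loose, not to be moved
Things that resemble listed ones, but are neither listed nor needed, are in the scene too. There is more than one size of the part that bears gauge_mid; the job needs the middle-sized.

How it is judged (in metres and radians):
At the end, for the whole second after the job is handed in: Supports upright on own-colour pads (12 mm, 0.2 rad), gauge upright mid-plate (12 mm), beam level on both supports, centred on the plate (15 mm, 0.15 rad), weight upright on the beam's middle (12 mm); heights within 4 mm; all released and at rest (horizontal distance between support_blue_mid and pad_blue below 0.012 m and angle between the x axis of each of support_blue_mid, support_orange_mid and the x axis of base_plate, either way round below 0.2 rad and angle between each of support_blue_mid, support_orange_mid, gauge_mid, beam_mid, weight_mid's own z axis and vertical below 0.1 rad and height (world z) of support_blue_mid between 0.034 and 0.042 m and horizontal distance between support_orange_mid and pad_orange below 0.012 m and height (world z) of support_orange_mid between 0.034 and 0.042 m and horizontal distance between gauge_mid and base_plate below 0.012 m and height (world z) of gauge_mid between 0.028 and 0.036 m and horizontal distance between beam_mid and base_plate below 0.015 m and angle between the y axis of beam_mid and the y axis of base_plate, either way round below 0.15 rad and height (world z) of beam_mid between 0.068 and 0.076 m and horizontal distance between weight_mid and beam_mid below 0.012 m and height (world z) of weight_mid between 0.104 and 0.112 m and linear speed of each of support_blue, support_orange, gauge, beam, weight below 0.01 m/s); the robot touches nothing.
It fails at once if the grey clip or the red tape roll was moved by more than 25 mm (distance of any of clip_mid, tape_mid from where it was at the start of the episode above 0.025 m).
It also fails if it takes over 128 s, if anything falls off the work surface, if the arm or the gripper's body presses on something with over 40 N, if the wrist force passes 120 N, or if a joint passes its speed limit or range.

## Robot

A 6-joint arm with a two-finger parallel gripper is mounted at the origin on the work surface. World frame = base frame: x ahead of the robot, y to its left, z up, the work surface at z = 0. Lengths are in mm, angles in rad, forces in N, time in s.
With the tool pointing down it reaches from about 250 to 800 mm from the base axis. Payload 3.9 kg.
Tool frame: the origin (TCP) lies at the very end of the fingers, on their centre line; the grasp point (between the pads) lies manip.hold_point_z behind it (manip.hold_point_z is the distance from the TCP to the grasp point, in mm); z points along the fingers, y is the line along which they close (so a half turn about z gives the same grasp; the last joint's range is limited). The gripper opens to 85 mm and grips with 20 to 120 N. Pads are 22 mm wide; open, the fingers measure 114 mm over their backs; the gripper's body (76 mm by 85 mm) begins 54 mm behind the grasp point. The pads swing forward as they close: fully open they stand 13 mm farther back than shut.
Start: joints at [1.141, 0.26, -0.138, 1.173, 0, 1.571], TCP at [218.756, 477.243, 231.304] pointing down, gripper open.
Joint ranges: [-2.78, 2.78], [-0.83, 1.72], [-1.28, 1.37], [-1.9, 2.12], [-1.57, 1.48], [-3.14, 3.14]. Speed limits (rad/s): [2.57, 2.57, 3.14, 3.14, 3.14, 3.14].

## Interface

Orientations are given as a unit quaternion [w, x, y, z].
In Python, from workcell import manip gives the robot as it stands.
- The arm moves only by the tool carry_out, never from a script. Its argument "deltas" is a list that holds one entry, the list of rows, each a list of 7 numbers: the turn, a rotation vector about the tool's x, y, z in rad, then the shift along the tool's x, y, z in m, then the finger opening in m, from 0 to 0.0854. In form: [[[rx, ry, rz, x, y, z, claw], ...]]. A call has 1 to 10 rows; each row shifts and turns the commanded pose from where the row before left it, along the tool's axes as they then stand; what a row does not reach is not made up. A row lasts 1/12 s, in which the tool goes at most 41.7 mm and 7.16 degrees, less where a joint would pass 70% of its speed; a pose out of reach is approached as far as the arm can. A call is refused whole if a number of a shift passes 0.0417 or a number of a turn 0.125, either way. A call with a gripper value outside its range is refused whole. The fingers move at their own pace and stop on an object; "force" is the grip in N (left out, the last holds). Time passes only in rows, so rows that do not move let the fingers close. It gives the time, the measured TCP pose, the force, the opening and the grip force at its end, in the units of the state.
- manip.sense(): the state, without advancing time (a new reading comes with each control period).
- manip.get_image(name): name is "side" or "top" or "wrist"; returns (picture, depth): 480x640x3 uint8, blue, green, red; 480x640 float32, mm along the optical axis (not along the pixel's ray), 0 where there is no reading.
- manip.camera_params(name): a dict with "fovy" (degrees; the focal length in pixels is half the picture's height over the tangent of half this angle, whatever the lens; pixels are square), "cx", "cy" (the principal point, pixels), "world_from_camera" (4x4, takes a point from camera to world coordinates). Camera axes: x right, y down, z forward; pixel columns grow to the right and rows downward; lengths in mm; the calibration is good to about 2 mm. A picture is of the moment at which its call begins: read the wrist's pose just before it. camera_params takes no time and is no camera call; for the wrist camera it gives the pose at the moment of the call.
- manip.hand_in(): hands the job in; it is judged then, once.
The state is a dict: "clock": time; "q": joint angles; "joint_velocities": joint speeds; "effort": joint torques, N m; "tool_pos": TCP position; "ee_rot": TCP orientation; "force": force on the tool from outside, world axes, zero at the start; "wrist_torque": the same for the moment, N m; "finger_gap": finger opening in mm; "grasp_force": force on a finger pad.
Only numpy, scipy, OpenCV 4.12 (cv2) and the standard library are available. Lean on these libraries where they do the work, as an engineer would, in place of code of your own. Each camera call takes 0.05 s, during which the arm holds its last target. There are 200 camera calls.

## Working session

There is one attempt and no reset: what is moved stays moved. The work goes in short steps, Python scripts to look and compute and a tool call to move; the robot and the scene stay as the last step left them, time stands still between calls to the robot, and variables do not carry over. Pictures are saved under pics/ and viewed, at most 14 in all, crops included, and the job is handed in when it is done.

Besides the shell and the picture viewer there is one more tool, called after "Emit:" as name(argument=value, ...) on one line, values as JSON. carry_out: Moves the arm, as the interface text tells. Its arguments: {"type":"object","properties":{"deltas":{"type":"array"},"force":{"type":"number"}},"required":["deltas"]}

```bash
ls; mkdir -p pics; cat > h.py <<'E'
import numpy as np, cv2
from workcell import manip
def grab(n):
    p=manip.camera_params(n); im,d=manip.get_image(n); return im,d,p
def world(p,u,v,z):
    f=240/np.tan(np.radians(p['fovy'])/2); T=np.array(p['world_from_camera'])
    r=T[:3,:3]@np.array([(u-p['cx'])/f,(v-p['cy'])/f,1.]); o=T[:3,3]
    return o+r*(z-o[2])/r[2]
def cloud(d,p):
    f=240/np.tan(np.radians(p['fovy'])/2); T=np.array(p['world_from_camera'])
    v,u=np.mgrid[:480,:640]
    P=np.stack([(u-p['cx'])/f*d,(v-p['cy'])/f*d,d],-1)
    return P@T[:3,:3].T+T[:3,3]
E
python3 - <<'E'
from h import *
for n in ('top','side'):
    im,d,p=grab(n); cv2.imwrite(f'pics/{n}0.png',im); print(n,p); np.savez(f'{n}0.npz',im=im,d=d)
print(manip.sense(), manip.hold_point_z)
E
```

```text
pics
top {'fovy': 52.75602135951563, 'cx': 313.26243248654293, 'cy': 248.31531504948538, 'world_from_camera': array([[ 9.71261566e-03, -9.85628586e-01,  1.68647431e-01,
         3.18687837e+02],
       [-9.99933457e-01, -8.52342960e-03,  7.77381236e-03,
         2.78917194e+00],
       [-6.22463718e-03, -1.68711713e-01, -9.85645784e-01,
         1.19624931e+03],
       [ 0.00000000e+00,  0.00000000e+00,  0.00000000e+00,
         1.00000000e+00]])}
side {'fovy': 45.46079974009871, 'cx': 304.09492996008294, 'cy': 233.62689057957056, 'world_from_camera': array([[-9.87592470e-01, -1.16357834e-01,  1.05460736e-01,
         3.94064529e+02],
       [-1.56670821e-01,  6.84111490e-01, -7.12352246e-01,
         7.35617048e+02],
       [ 1.07408630e-02, -7.20036335e-01, -6.93853234e-01,
         7.66112316e+02],
       [ 0.00000000e+00,  0.00000000e+00,  0.00000000e+00,
         1.00000000e+00]])}
{'clock': 0.1, 'q': array([ 1.14095302e+00,  2.60633241e-01, -1.39248977e-01,  1.17268880e+00,
        2.38810293e-05,  1.57079964e+00]), 'joint_velocities': array([ 0.00112949, -0.0010159 ,  0.00293055, -0.00019484,  0.00042754,
       -0.00102627]), 'effort': array([-2.82947949e-04, -4.06508768e+01,  2.54527599e+01,  1.01002702e-02,
       -1.93878134e-05, -7.39039251e-06]), 'tool_pos': array([218.52055311, 476.68850602, 230.53693528]), 'ee_rot': array([-2.00909718e-04,  2.13272427e-01,  9.76992367e-01, -8.64386017e-04]), 'force': array([0.16524207, 0.03977858, 0.34656056]), 'wrist_torque': array([ 0.02034938, -0.00279765, -0.00483074]), 'grasp_force': 0.0, 'finger_gap': 85.23994603155964} 18.700000000000003
```

View pics/top0.png

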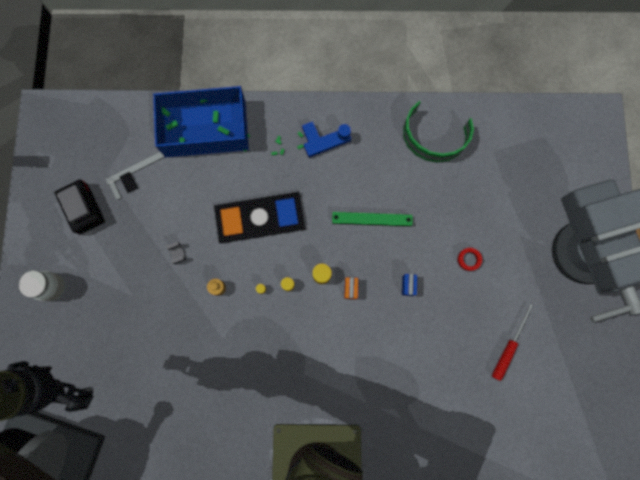

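View pics/side0.png

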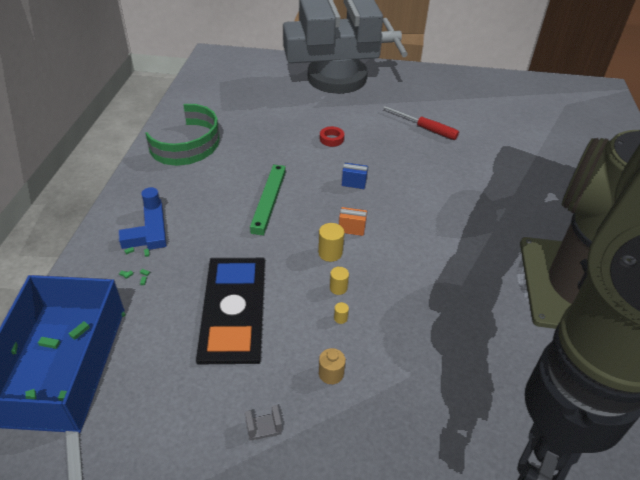

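The top view shows the plate at (259,217), with the orange pad at (231,221) and the blue pad at (287,212). The beam is at (373,219), the orange support at (351,288), the blue support at (411,285) and the weight at (216,287). The bystanders are the clip (177,253) and the tape (470,259).

Things that could be mistaken for others:
- **Gauges:** small (261,288), middle (288,284), large (322,273). I choose the middle one.
- **Weight:** brass (216,287), similar in colour to the gauges, but it has a knob.
- **Blue items:** the bracket (325,140) and the bin.
- **Green items:** the ring (438,135).

```bash
cat >> h.py <<'E'
def rect(im,d,p,box,hue,zr,smin=110,vmin=40):
    """world-xy minAreaRect of points of given hue range and height range within pixel box"""
    hsv=cv2.cvtColor(im,cv2.COLOR_BGR2HSV); W=cloud(d,p)
    m=(hsv[...,0]>=hue[0])&(hsv[...,0]<=hue[1])&(hsv[...,1]>smin)&(hsv[...,2]>vmin)&(d>0)
    m&=(W[...,2]>zr[0])&(W[...,2]<zr[1]); k=np.zeros_like(m); k[box[1]:box[3],box[0]:box[2]]=1; m&=k
    P=W[m]; 
    if len(P)<5: return len(P)
    (c,s,a)=cv2.minAreaRect(P[:,:2].astype(np.float32))
    return len(P),np.round(c,1),np.round(s,1),round(a,1),'zmed',np.round(np.median(P[:,2]),1),'mean',np.round(P.mean(0)[:2],1)
E
python3 - <<'E'
from h import *
z=np.load('top0.npz'); im,d=z['im'],z['d']; p=manip.camera_params('top')
R=lambda n,*a,**k: print(n,rect(im,d,p,*a,**k))
R('padO',(210,195,250,245),(3,18),(5,25))
R('padB',(270,190,305,235),(100,125),(5,25))
R('beam',(325,200,420,235),(40,85),(10,30))
R('supO',(335,270,365,305),(3,18),(32,60))
R('supB',(395,265,425,300),(100,125),(32,60))
R('small',(250,275,272,300),(18,35),(10,80))
R('mid',(274,270,300,300),(18,35),(30,80))
R('large',(305,255,340,290),(18,35),(40,80))
R('weight',(200,270,235,300),(8,30),(34,80))
for n,u,v,zz in [('white',259,217,12),('mid',288,280,40),('weight',216,286,52),('supO',351,288,48),('supB',411,285,48),('padO',231.5,221,14),('padB',287,212,14),('b1',336,217,20),('b2',408,219.5,20),('clip',177,253,15),('tape',470,259,10)]: print(n,world(p,u,v,zz).round(1))
c=[cv2.resize(im[a:b,l:r],None,fx=5,fy=5,interpolation=cv2.INTER_CUBIC) for a,b,l,r in [(260,310,200,350)]]
e=cv2.resize(im[255:310,335,None][:, :].repeat(1,1) if 0 else im[260:310,320:470],None,fx=5,fy=5,interpolation=cv2.INTER_CUBIC)
cv2.imwrite('pics/c1.png',np.vstack([c[0],e]))
E
```

```text
padO (613, array([590.2, 219.7]), array([74.6, 54.6]), 9.4, 'zmed', np.float64(11.5), 'mean', array([589.6, 219.1]))
padB (595, array([614.4,  81.3]), array([74.1, 53.7]), 10.3, 'zmed', np.float64(11.7), 'mean', array([614.2,  81.1]))
beam (907, array([ 597., -134.]), array([200.1,  30. ]), 88.4, 'zmed', np.float64(18.3), 'mean', array([ 596.6, -133.3]))
supO (171, array([422.4, -79.6]), array([28.9, 50. ]), 88.8, 'zmed', np.float64(40.1), 'mean', array([421.7, -79.6]))
supB (166, array([ 431.3, -221.4]), array([30.2, 48.8]), 85.8, 'zmed', np.float64(39.9), 'mean', array([ 430.7, -219.8]))
small (77, array([419.4, 139.1]), array([22. , 20.5]), 45.8, 'zmed', np.float64(26.6), 'mean', array([419.2, 138.7]))
mid (135, array([430.3,  73.6]), array([31. , 28.8]), 45.8, 'zmed', np.float64(37.4), 'mean', array([430.2,  73.6]))
large (293, array([454.8,  -9.5]), array([43.2, 42.8]), 0.9, 'zmed', np.float64(55.6), 'mean', array([454.8,  -8.8]))
weight (203, array([422.4, 246.7]), array([37.3, 37.1]), 62.9, 'zmed', np.float64(38.4), 'mean', array([421.9, 246.2]))
white [600.  149.2  12. ]
mid [438.9  71.7  40. ]
weight [421.9 241.5  52. ]
supO [420.4 -78.6  48. ]
supB [ 428.8 -221.    48. ]
padO [588.6 217.6  14. ]
padB [612.9  79.   14. ]
b1 [599.6 -43.8  20. ]
b2 [ 594.7 -223.    20. ]
clip [506.1 349.5  15. ]
tape [ 498.2 -375.6   10. ]
```

View pics/c1.png

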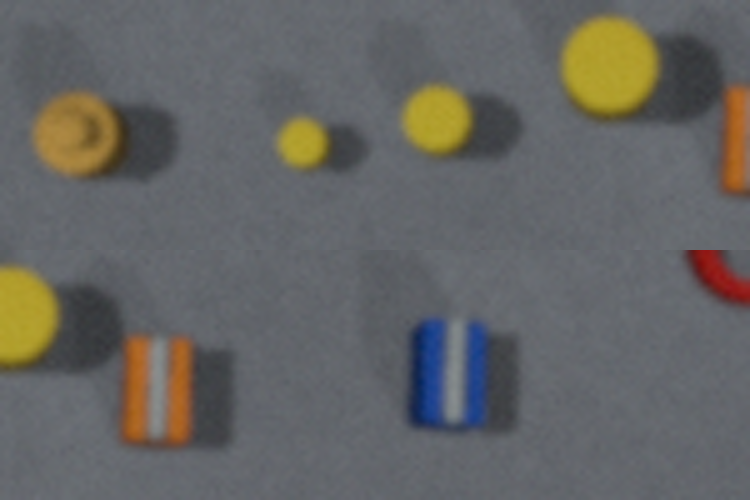

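```bash
cat >> h.py <<'E'
def plan(*wps,step=35.):
    """wps: (x,y,z,yaw of tool y, deg; None=keep). Turn is to be done in rows with z-only shift."""
    s=manip.sense(); P=np.array(s['tool_pos']); w,x,y,z=s['ee_rot']
    from scipy.spatial.transform import Rotation as Ro
    R=Ro.from_quat([x,y,z,w]).as_matrix(); yaw=np.degrees(np.arctan2(R[1,1],R[0,1]))
    print('at',P.round(1),'yaw',round(yaw,2),'z',R[:,2].round(3),'gap',round(s['finger_gap'],1),'t',round(s['clock'],1),'q6',round(s['q'][5],2))
    for t in wps:
        X=np.array(t[:3],float); ny=yaw if t[3] is None else t[3]
        dr=-np.radians((ny-yaw+90)%180-90); yaw=yaw-np.degrees(dr); th=np.radians(yaw)
        D=X-P; L=np.array([-np.sin(th)*D[0]+np.cos(th)*D[1],np.cos(th)*D[0]+np.sin(th)*D[1],-D[2]])
        n=int(max(np.ceil(np.linalg.norm(L)/step),np.ceil(abs(dr)/.12)))
        print(t,'rz',round(dr,4),'L',L.round(1),'n',n,'per row m',(L/n/1000).round(4),'rz/n',round(dr/n,4)); P=X
E
python3 - <<'E'
from h import *
plan((218.5,476.7,130,88.8),(422.5,-79.6,130,None),(422.5,-79.6,8,None))
E
```

```text
at [218.5 476.7 230.5] yaw 65.37 z [-0.001 -0.002 -1.   ] gap 85.2 t 0.1 q6 1.57
(218.5, 476.7, 130, 88.8) rz -0.4089 L [  0.    0.  100.5] n 4 per row m [0.     0.     0.0251] rz/n -0.1022
(422.5, -79.6, 130, None) rz -0.0 L [-215.6 -551.9   -0. ] n 17 per row m [-0.0127 -0.0325 -0.    ] rz/n -0.0
(422.5, -79.6, 8, None) rz -0.0 L [  0.   0. 122.] n 4 per row m [0.     0.     0.0305] rz/n -0.0
```

Emit:
carry_out(deltas=[[[0,0,-0.1022,0,0,0.025,0.06],[0,0,-0.1022,0,0,0.025,0.06],[0,0,-0.1022,0,0,0.025,0.06],[0,0,-0.1022,0,0,0.025,0.06],[0,0,0,-0.0127,-0.0325,0,0.06],[0,0,0,-0.0127,-0.0325,0,0.06],[0,0,0,-0.0127,-0.0325,0,0.06],[0,0,0,-0.0127,-0.0325,0,0.06],[0,0,0,-0.0127,-0.0325,0,0.06],[0,0,0,-0.0127,-0.0325,0,0.06]]], force=40)

```text
clock: 0.93
tool_pos: [290.7, 278.9, 130.9]
ee_rot: [-0.0, 0.01, 1.0, -0.0]
force: [0.5, -1.3, -0.7]
finger_gap: 60.1
grasp_force: 0.0
```

Emit:
carry_out(deltas=[[[0,0,0,-0.0127,-0.0325,0,0.06],[0,0,0,-0.0127,-0.0325,0,0.06],[0,0,0,-0.0127,-0.0325,0,0.06],[0,0,0,-0.0127,-0.0325,0,0.06],[0,0,0,-0.0127,-0.0325,0,0.06],[0,0,0,-0.0127,-0.0325,0,0.06],[0,0,0,-0.0127,-0.0325,0,0.06],[0,0,0,-0.0127,-0.0325,0,0.06],[0,0,0,-0.0127,-0.0325,0,0.06],[0,0,0,-0.0127,-0.0325,0,0.06]]])

```text
clock: 1.77
tool_pos: [410.9, -48.7, 131.2]
ee_rot: [-0.0, 0.011, 1.0, 0.0]
force: [1.1, 0.9, -0.1]
finger_gap: 60.0
grasp_force: 0.0
```

Emit:
carry_out(deltas=[[[0,0,0,-0.0127,-0.032,0,0.06],[0,0,0,0,0,0,0.06],[0,0,0,0,0,0,0.06]]])

```text
clock: 2.02
tool_pos: [423.3, -80.6, 131.0]
ee_rot: [-0.0, 0.012, 1.0, 0.0]
force: [-0.0, 0.2, 0.6]
finger_gap: 59.8
grasp_force: 0.0
```

```bash
python3 - <<'E'
from h import *
im,d,p=grab('wrist'); cv2.imwrite('pics/w1.png',im)
print(rect(im,d,p,(0,0,640,480),(3,18),(32,60)))
plan((422.5,-79.6,8,88.8))
E
```

```text
(2205, array([423.1, -80.1]), array([29.6, 49.6]), 88.7, 'zmed', np.float64(42.0), 'mean', array([420.4, -80.1]))
at [422.4 -79.5 130.9] yaw 88.69 z [-0.001  0.001 -1.   ] gap 60.0 t 2.1 q6 -0.16
(422.5, -79.6, 8, 88.8) rz -0.0019 L [-1.000e-01 -1.000e-01  1.229e+02] n 4 per row m [-0.     -0.      0.0307] rz/n -0.0005
```

View pics/w1.png

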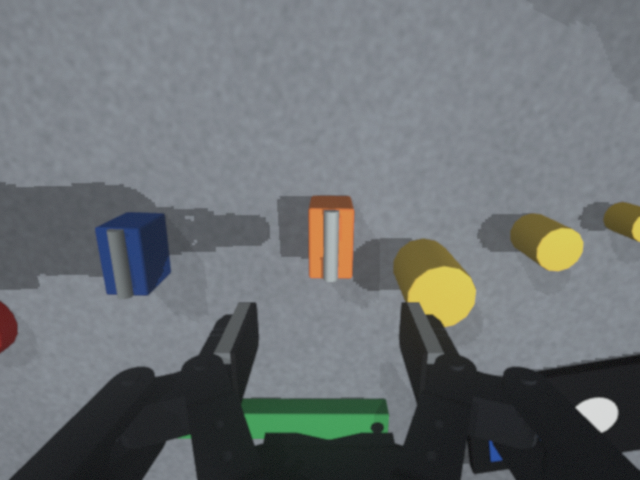

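The wrist view shows the orange block at (331,240) centred between the fingers, with the large gauge at (435,285) close by. The wrist depth agrees with the top camera, so I grasp with a narrower opening.

Emit:
carry_out(deltas=[[[0,0,0,0,0,0.03,0.05],[0,0,0,0,0,0.03,0.05],[0,0,0,0,0,0.03,0.05],[0,0,0,0,0,0.02,0.05],[0,0,0,0,0,0.012,0.05],[0,0,0,0,0,0,0.02],[0,0,0,0,0,0,0.02],[0,0,0,0,0,0,0.02],[0,0,0,0,0,0,0.02],[0,0,0,0,0,0,0.02]]])

```text
clock: 2.9
tool_pos: [423.9, -79.1, 10.3]
ee_rot: [0.001, 0.01, 1.0, -0.0]
force: [-0.0, 0.2, -0.6]
finger_gap: 29.7
grasp_force: 41.8
```

Emit:
carry_out(deltas=[[[0,0,0,0,0,0,0.02],[0,0,0,0,0,-0.015,0.02],[0,0,0,0,0,-0.03,0.02],[0,0,0,0,0,-0.03,0.02],[0,0,0,0,0,-0.03,0.02],[0,0,0,0,0,-0.015,0.02],[0,0,0,0,0,0,0.02],[0,0,0,0,0,0,0.02]]])

```text
clock: 3.57
tool_pos: [423.9, -79.4, 130.3]
ee_rot: [0.002, 0.011, 1.0, -0.0]
force: [0.1, -0.1, -1.5]
finger_gap: 29.5
grasp_force: 41.9
```

```bash
python3 - <<'E'
from h import *
plan((422.5,-79.6,145,99.9),(590,219.7,145,None),(590,219.7,24,None))
E
```

```text
at [423.9 -79.4 130.3] yaw 88.78 z [ 0.003 -0.001 -1.   ] gap 29.5 t 3.6 q6 -0.16
(422.5, -79.6, 145, 99.9) rz -0.194 L [  1.5   0.1 -14.7] n 2 per row m [ 0.0007  0.     -0.0073] rz/n -0.097
(590, 219.7, 145, None) rz -0.0 L [-216.5  266.    -0. ] n 10 per row m [-0.0216  0.0266 -0.    ] rz/n -0.0
(590, 219.7, 24, None) rz -0.0 L [ -0.   0. 121.] n 4 per row m [-0.      0.      0.0302] rz/n -0.0
```

Emit:
carry_out(deltas=[[[0,0,-0.097,0,0,0,0.02],[0,0,-0.097,0,0,0,0.02],[0,0,0,-0.0217,0.0266,0,0.02],[0,0,0,-0.0217,0.0266,0,0.02],[0,0,0,-0.0217,0.0266,0,0.02],[0,0,0,-0.0217,0.0266,0,0.02],[0,0,0,-0.0217,0.0266,0,0.02],[0,0,0,-0.0217,0.0266,0,0.02],[0,0,0,-0.0217,0.0266,0,0.02],[0,0,0,-0.0217,0.0266,0,0.02]]])

```text
clock: 4.4
tool_pos: [556.6, 161.5, 127.1]
ee_rot: [-0.002, -0.086, 0.996, -0.0]
force: [-0.2, -0.3, -1.2]
finger_gap: 30.0
grasp_force: 42.0
```

Emit:
carry_out(deltas=[[[0,0,0,-0.0217,0.0266,0,0.02],[0,0,0,-0.0217,0.0266,0,0.02],[0,0,0,0,0,0,0.02],[0,0,0,0,0,0,0.02]]])

```text
clock: 4.73
tool_pos: [590.4, 221.4, 126.7]
ee_rot: [-0.002, -0.088, 0.996, -0.001]
force: [-1.0, -0.6, -1.0]
finger_gap: 29.7
grasp_force: 41.9
```

```bash
python3 - <<'E'
from h import *
im,d,p=grab('wrist'); cv2.imwrite('pics/w2.png',im)
print('O',rect(im,d,p,(0,0,640,480),(3,18),(9,20)))
print('B',rect(im,d,p,(0,0,640,480),(100,125),(9,20)))
W=cloud(d,p); hsv=cv2.cvtColor(im,cv2.COLOR_BGR2HSV); m=(hsv[...,1]<60)&(hsv[...,2]>180)&(abs(W[...,2]-12)<5); print(m.sum(),W[m].mean(0) if m.any() else '')
plan((590,219.7,24,99.9))
E
```

```text
O (4950, array([596.5, 221.6]), array([80.8, 62.4]), 9.6, 'zmed', np.float64(14.1), 'mean', array([583.6, 217.3]))
B (7340, array([746.2, 174.2]), array([355., 244.]), 65.8, 'zmed', np.float64(14.0), 'mean', array([645.4,  80.8]))
2397 [602.12102868 149.67118637  12.49772048]
at [589.6 220.  126.9] yaw 99.97 z [-0.004 -0.002 -1.   ] gap 29.2 t 4.8 q6 0.18
(590, 219.7, 24, 99.9) rz 0.0012 L [ -0.4  -0.4 102.9] n 3 per row m [-0.0001 -0.0001  0.0343] rz/n 0.0004
```

View pics/w2.png

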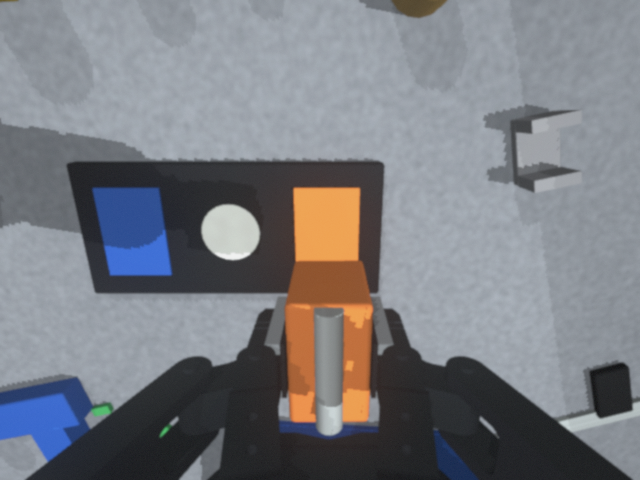

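The wrist view shows the orange block held over the orange pad (pad at (327,225), white spot at (231,232)). The spot works out at (602,150), so I lower it here.

Emit:
carry_out(deltas=[[[0,0,0,0,-0.0013,0.03,0.02],[0,0,0,0,0,0.03,0.02],[0,0,0,0,0,0.025,0.02],[0,0,0,0,0,0.012,0.02],[0,0,0,0,0,0.005,0.02],[0,0,0,0,0,0,0.02],[0,0,0,0,0,0,0.02]]])

```text
clock: 5.37
tool_pos: [591.0, 218.0, 27.6]
ee_rot: [-0.0, -0.086, 0.996, -0.0]
force: [1.0, 0.0, -1.3]
finger_gap: 29.5
grasp_force: 42.0
```

```bash
python3 - <<'E'
from h import *
plan((590.1,218.7,23.5,99.9)); print(manip.sense()['force'])
E
```

```text
at [591.  218.   27.6] yaw 99.85 z [-0. -0. -1.] gap 29.5 t 5.4 q6 0.18
(590.1, 218.7, 23.5, 99.9) rz -0.0008 L [0.8 0.8 4.1] n 1 per row m [0.0008 0.0008 0.0041] rz/n -0.0008
[ 0.95133916  0.02920233 -1.31227581]
```

Emit:
carry_out(deltas=[[[0,0,0,0,0,0.0035,0.02],[0,0,0,0,0,0,0.02],[0,0,0,0,0,0,0.05],[0,0,0,0,0,0,0.05],[0,0,0,0,0,0,0.05],[0,0,0,0,0,-0.02,0.05],[0,0,0,0,0,-0.03,0.05],[0,0,0,0,0,-0.03,0.05],[0,0,0,0,0,-0.025,0.05],[0,0,0,0,0,0,0.05]]])

```text
clock: 6.2
tool_pos: [595.0, 220.4, 135.3]
ee_rot: [0.005, -0.086, 0.996, 0.001]
force: [1.1, 0.3, 0.1]
finger_gap: 49.8
grasp_force: 0.0
```

```bash
python3 - <<'E'
from h import *
im,d,p=grab('wrist')
print('O',rect(im,d,p,(0,0,640,480),(3,18),(50,64)))
plan((590,218.7,130,86),(431,-221,130,None))
E
```

```text
O (2364, array([594.4, 218.3]), array([49.6, 29.9]), 10.9, 'zmed', np.float64(56.0), 'mean', array([592., 218.]))
at [593.9 220.  132.7] yaw 99.92 z [ 0.007  0.003 -1.   ] gap 50.0 t 6.2 q6 0.18
(590, 218.7, 130, 86) rz 0.243 L [ 3.8 -1.6  2.7] n 3 per row m [ 0.0013 -0.0005  0.0009] rz/n 0.081
(431, -221, 130, None) rz -0.0 L [ 127.9 -449.7   -0. ] n 14 per row m [ 0.0091 -0.0321 -0.    ] rz/n -0.0
```

Emit:
carry_out(deltas=[[[0,0,0.081,0,0,0,0.05],[0,0,0.081,0,0,0,0.05],[0,0,0.081,0,0,0,0.05],[0,0,0,0.0092,-0.0322,0,0.05],[0,0,0,0.0092,-0.0322,0,0.05],[0,0,0,0.0092,-0.0322,0,0.05],[0,0,0,0.0092,-0.0322,0,0.05],[0,0,0,0.0092,-0.0322,0,0.05],[0,0,0,0.0092,-0.0322,0,0.05],[0,0,0,0.0092,-0.0322,0,0.05]]])

```text
clock: 7.08
tool_pos: [509.5, -2.7, 127.7]
ee_rot: [-0.001, 0.035, 0.999, -0.0]
force: [0.6, -0.7, -0.6]
finger_gap: 49.5
grasp_force: 0.0
```

Emit:
carry_out(deltas=[[[0,0,0,0.0092,-0.0322,0,0.05],[0,0,0,0.0092,-0.0322,0,0.05],[0,0,0,0.0092,-0.0322,0,0.05],[0,0,0,0.0092,-0.0322,0,0.05],[0,0,0,0.0092,-0.0322,0,0.05],[0,0,0,0.0092,-0.0322,0,0.05],[0,0,0,0.0092,-0.0322,0,0.05],[0,0,0,0,0,0,0.05],[0,0,0,0,0,0,0.05],[0,0,0,0,0,0,0.05]]])

```text
clock: 7.92
tool_pos: [430.6, -221.2, 128.1]
ee_rot: [-0.001, 0.035, 0.999, 0.001]
force: [-0.0, -0.1, 0.4]
finger_gap: 50.1
grasp_force: 0.0
```

```bash
python3 - <<'E'
from h import *
im,d,p=grab('wrist')
print('B',rect(im,d,p,(100,100,540,480),(100,125),(36,60)))
plan((431,-221,10,86))
im,d,p=grab('top')
print('supO',rect(im,d,p,(200,190,250,245),(3,18),(45,70)))
E
```

```text
B (2105, array([ 432.6, -221.8]), array([29.3, 49.6]), 87.0, 'zmed', np.float64(42.0), 'mean', array([ 430.4, -221.5]))
at [ 431.  -220.8  128.2] yaw 86.03 z [-0.001  0.001 -1.   ] gap 50.4 t 8.0 q6 -0.4
(431, -221, 10, 86) rz 0.0006 L [ -0.   -0.2 118.2] n 4 per row m [-0.     -0.0001  0.0296] rz/n 0.0001
supO (176, array([593.5, 218.1]), array([50. , 30.1]), 10.9, 'zmed', np.float64(54.1), 'mean', array([591.8, 216.2]))
```

Emit:
carry_out(deltas=[[[0,0,0,-0.0016,-0.0008,0.03,0.05],[0,0,0,0,0,0.03,0.05],[0,0,0,0,0,0.03,0.05],[0,0,0,0,0,0.018,0.05],[0,0,0,0,0,0.01,0.05],[0,0,0,0,0,0,0.02],[0,0,0,0,0,0,0.02],[0,0,0,0,0,0,0.02],[0,0,0,0,0,0,0.02],[0,0,0,0,0,0,0.02]]])

```text
clock: 8.85
tool_pos: [433.7, -222.9, 11.8]
ee_rot: [0.001, 0.035, 0.999, -0.0]
force: [0.7, 0.3, -1.1]
finger_gap: 29.3
grasp_force: 42.2
```

Emit:
carry_out(deltas=[[[0,0,0,0,0,0,0.02],[0,0,0,0,0,-0.015,0.02],[0,0,0,0,0,-0.03,0.02],[0,0,0,0,0,-0.03,0.02],[0,0,0,0,0,-0.03,0.02],[0,0,0,0,0,-0.015,0.02],[0,0,0,0,0,0,0.02],[0,0,0,0,0,0,0.02]]])

```text
clock: 9.52
tool_pos: [433.5, -223.1, 131.7]
ee_rot: [0.001, 0.035, 0.999, -0.001]
force: [-0.3, -0.7, -0.1]
finger_gap: 29.1
grasp_force: 42.3
```

```bash
python3 - <<'E'
from h import *
plan((432.6,-221.8,130,99.2),(614.1,80.7,130,None))
E
```

```text
at [ 433.5 -223.1  131.7] yaw 85.98 z [ 0.003 -0.001 -1.   ] gap 29.1 t 9.5 q6 -0.41
(432.6, -221.8, 130, 99.2) rz -0.2308 L [0.6 1.4 1.7] n 2 per row m [0.0003 0.0007 0.0009] rz/n -0.1154
(614.1, 80.7, 130, None) rz -0.0 L [-227.5  269.6   -0. ] n 11 per row m [-0.0207  0.0245 -0.    ] rz/n -0.0
```

Emit:
carry_out(deltas=[[[0,0,-0.117,0,0,0,0.02],[0,0,-0.117,0,0,0,0.02],[0,0,0,-0.0207,0.0246,0,0.02],[0,0,0,-0.0207,0.0246,0,0.02],[0,0,0,-0.0207,0.0246,0,0.02],[0,0,0,-0.0207,0.0246,0,0.02],[0,0,0,-0.0207,0.0246,0,0.02],[0,0,0,-0.0207,0.0246,0,0.02],[0,0,0,-0.0207,0.0246,0,0.02],[0,0,0,-0.0207,0.0246,0,0.02]]])

```text
clock: 10.35
tool_pos: [563.0, -0.0, 128.6]
ee_rot: [-0.002, -0.082, 0.997, 0.0]
force: [1.2, -1.7, -0.2]
finger_gap: 29.4
grasp_force: 42.3
```

Emit:
carry_out(deltas=[[[0,0,0,-0.0207,0.0246,0,0.02],[0,0,0,-0.0207,0.0246,0,0.02],[0,0,0,-0.0207,0.0246,0,0.02],[0,0,0,0,0,0.03,0.02],[0,0,0,0,0,0.03,0.02],[0,0,0,0,0,0.03,0.02],[0,0,0,0,0,0,0.02],[0,0,0,0,0,0,0.02]]])

```text
clock: 11.02
tool_pos: [609.7, 81.0, 37.6]
ee_rot: [-0.004, -0.082, 0.997, -0.0]
force: [0.6, 0.5, 0.4]
finger_gap: 29.8
grasp_force: 42.3
```

```bash
python3 - <<'E'
from h import *
plan((613.5,80.7,25.5,99.9))
E
```

```text
at [609.7  81.   37.6] yaw 99.4 z [-0.008 -0.001 -1.   ] gap 29.8 t 11.0 q6 -0.03
(613.5, 80.7, 25.5, 99.9) rz -0.0088 L [-3.7 -1.  12.1] n 1 per row m [-0.0037 -0.001   0.0121] rz/n -0.0088
```

Emit:
carry_out(deltas=[[[0,0,-0.008,-0.003,-0.001,0.006,0.02],[0,0,0,0,0,0.003,0.02],[0,0,0,0,0,0,0.02],[0,0,0,0,0,0,0.02]]])

```text
clock: 11.35
tool_pos: [617.3, 80.9, 33.0]
ee_rot: [0.001, -0.086, 0.996, 0.0]
force: [1.4, 0.2, -0.0]
finger_gap: 29.7
grasp_force: 42.3
```

```bash
python3 - <<'E'
from h import *
plan((613.5,80.7,25.5,99.9));print(manip.sense()['force'])
E
```

```text
at [617.3  80.9  33. ] yaw 99.84 z [ 0.002  0.    -1.   ] gap 29.7 t 11.3 q6 -0.04
(613.5, 80.7, 25.5, 99.9) rz -0.0011 L [3.7 0.5 7.5] n 1 per row m [0.0037 0.0005 0.0075] rz/n -0.0011
[ 1.37650534  0.15488182 -0.04915023]
```

Emit:
carry_out(deltas=[[[0,0,0,0,0,0.005,0.02],[0,0,0,0,0,0,0.02],[0,0,0,0,0,0,0.02],[0,0,0,0,0,0,0.02],[0,0,0,0,0,0,0.02],[0,0,0,0,0,0,0.02]]])

```text
clock: 11.85
tool_pos: [616.4, 81.0, 26.9]
ee_rot: [0.0, -0.086, 0.996, -0.0]
force: [0.5, 0.0, -0.6]
finger_gap: 29.5
grasp_force: 42.3
```

```bash
python3 - <<'E'
from h import *
plan((613.5,80.7,25.5,99.9));print(manip.sense()['force'],manip.sense()['joint_velocities'].round(3))
E
```

```text
at [616.4  81.   26.9] yaw 99.85 z [ 0. -0. -1.] gap 29.5 t 11.8 q6 -0.04
(613.5, 80.7, 25.5, 99.9) rz -0.0008 L [2.9 0.2 1.4] n 1 per row m [0.0029 0.0002 0.0014] rz/n -0.0008
[ 0.4618865   0.04501465 -0.60632823] [-0.     0.001 -0.001  0.001  0.001  0.001]
```

Emit:
carry_out(deltas=[[[0,0,0,0.0025,0,0.001,0.02],[0,0,0,0,0,0.001,0.02],[0,0,0,0,0,0,0.02],[0,0,0,0,0,0,0.02],[0,0,0,0,0,0,0.05],[0,0,0,0,0,0,0.05],[0,0,0,0,0,0,0.05],[0,0,0,0,0,-0.02,0.05],[0,0,0,0,0,-0.03,0.05],[0,0,0,0,0,-0.03,0.05]]])

```text
clock: 12.68
tool_pos: [612.7, 80.4, 104.7]
ee_rot: [-0.001, -0.086, 0.996, -0.0]
force: [1.3, -0.0, 0.0]
finger_gap: 50.3
grasp_force: 0.0
```

Emit:
carry_out(deltas=[[[0,0,0,0,0,-0.025,0.06],[0,0,0,0,0,0,0.06],[0,0,0,0,0,0,0.06],[0,0,0,0,0,0,0.06]]])

```text
clock: 13.02
tool_pos: [613.5, 80.5, 129.4]
ee_rot: [-0.0, -0.086, 0.996, 0.0]
force: [0.3, -0.5, -1.1]
finger_gap: 59.8
grasp_force: 0.0
```

```bash
python3 - <<'E'
from h import *
im,d,p=grab('wrist')
print('B',rect(im,d,p,(100,100,540,480),(100,125),(50,64)))
im,d,p=grab('top')
print('supO',rect(im,d,p,(200,190,250,245),(3,18),(45,70)))
plan((431.5,73,130,99.9))
E
```

```text
B (2987, array([692.7, 149.2]), array([266. ,  49.5]), 41.7, 'zmed', np.float64(56.0), 'mean', array([641.7, 106.9]))
supO 0
at [612.6  80.4 128.2] yaw 99.85 z [-0.003 -0.    -1.   ] gap 60.1 t 13.1 q6 -0.04
(431.5, 73, 130, 99.9) rz -0.0008 L [179.7  23.8  -1.8] n 6 per row m [ 0.0299  0.004  -0.0003] rz/n -0.0001
```

Emit:
carry_out(deltas=[[[0,0,0,0.03,0.004,0,0.06],[0,0,0,0.03,0.004,0,0.06],[0,0,0,0.03,0.004,0,0.06],[0,0,0,0.03,0.004,0,0.06],[0,0,0,0.03,0.004,0,0.06],[0,0,0,0.0297,0.004,0,0.06],[0,0,0,0,0,0,0.06],[0,0,0,0,0,0,0.06],[0,0,0,0,0,0,0.06],[0,0,0,0,0,0,0.06]]])

```text
clock: 13.95
tool_pos: [434.1, 73.6, 129.7]
ee_rot: [0.001, -0.086, 0.996, 0.0]
force: [0.0, -0.5, -0.3]
finger_gap: 60.0
grasp_force: 0.0
```

```bash
python3 - <<'E'
from h import *
im,d,p=grab('wrist'); cv2.imwrite('pics/w3.png',im)
print('G',rect(im,d,p,(230,100,420,320),(18,35),(37,45)))
im,d,p=grab('top')
print('supO',rect(im,d,p,(205,190,250,245),(3,18),(45,70)))
print('supB',rect(im,d,p,(265,190,305,245),(100,125),(45,70)))
plan((431.5,73,9,99.9))
E
```

```text
G (1747, array([440.1,  49.9]), array([31.1, 81.8]), 19.5, 'zmed', np.float64(40.1), 'mean', array([432.1,  69.9]))
supO (64, array([602.8, 220. ]), array([29.4, 31.2]), 13.8, 'zmed', np.float64(53.7), 'mean', array([607.4, 221. ]))
supB (41, array([628.3,  80.6]), array([32.4, 21.2]), 88.1, 'zmed', np.float64(53.6), 'mean', array([630.8,  80.9]))
at [434.1  73.6 129.7] yaw 99.84 z [ 0.001  0.    -1.   ] gap 59.8 t 14.1 q6 -0.0
(431.5, 73, 9, 99.9) rz -0.001 L [ 2.600e+00 -1.000e-01  1.207e+02] n 4 per row m [ 0.0007 -0.      0.0302] rz/n -0.0002
```

View pics/w3.png

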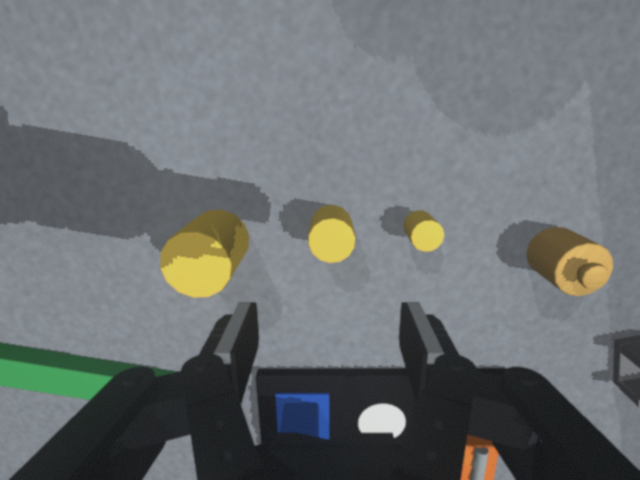

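The wrist view shows the middle gauge at (332,241), centred between the fingers, with the small one at (427,233) and the large one at (200,265) on either side. I grasp the middle one.

Emit:
carry_out(deltas=[[[0,0,0,0.0026,0,0.03,0.06],[0,0,0,0,0,0.03,0.06],[0,0,0,0,0,0.03,0.06],[0,0,0,0,0,0.02,0.06],[0,0,0,0,0,0.01,0.06],[0,0,0,0,0,0,0.06],[0,0,0,0,0,0,0.02],[0,0,0,0,0,0,0.02],[0,0,0,0,0,0,0.02],[0,0,0,0,0,0,0.02]]])

```text
clock: 14.88
tool_pos: [431.4, 73.2, 10.8]
ee_rot: [0.001, -0.086, 0.996, 0.0]
force: [0.8, 0.1, -0.3]
finger_gap: 31.0
grasp_force: 39.5
```

Emit:
carry_out(deltas=[[[0,0,0,0,0,0,0.02],[0,0,0,0,0,0,0.02],[0,0,0,0,0,-0.015,0.02],[0,0,0,0,0,-0.03,0.02],[0,0,0,0,0,-0.03,0.02],[0,0,0,0,0,-0.03,0.02],[0,0,0,0,0,-0.015,0.02],[0,0,0,0,0,0,0.02],[0,0,0,0,0,0,0.02],[0,0,0,0,0,0,0.02]]])

```text
clock: 15.72
tool_pos: [429.2, 72.8, 128.9]
ee_rot: [-0.001, -0.086, 0.996, -0.0]
force: [-0.7, 0.6, -0.5]
finger_gap: 31.1
grasp_force: 39.7
```

```bash
python3 - <<'E'
from h import *
im,d,p=grab('top')
print('supO',rect(im,d,p,(205,190,250,245),(3,18),(45,70)))
print('supB',rect(im,d,p,(265,190,305,245),(100,125),(45,70)))
plan((602.1,149.7,130,99.9))
E
```

```text
supO (88, array([602.8, 220. ]), array([28.8, 32.5]), 17.5, 'zmed', np.float64(54.2), 'mean', array([604.1, 219.4]))
supB (64, array([623.7,  81. ]), array([28.2, 29.6]), 10.1, 'zmed', np.float64(53.4), 'mean', array([627.1,  80.5]))
at [428.8  72.8 128.5] yaw 99.86 z [-0.003 -0.001 -1.   ] gap 30.8 t 15.8 q6 -0.0
(602.1, 149.7, 130, 99.9) rz -0.0007 L [-183.9   46.    -1.5] n 6 per row m [-0.0307  0.0077 -0.0002] rz/n -0.0001
```

Emit:
carry_out(deltas=[[[0,0,0,-0.0307,0.0077,0,0.02],[0,0,0,-0.0307,0.0077,0,0.02],[0,0,0,-0.0307,0.0077,0,0.02],[0,0,0,-0.0307,0.0077,0,0.02],[0,0,0,-0.0307,0.0077,0,0.02],[0,0,0,-0.0305,0.0076,0,0.02],[0,0,0,0,0,0.02,0.02],[0,0,0,0,0,0.02,0.02],[0,0,0,0,0,0.02,0.02],[0,0,0,0,0,0,0.02]]])

```text
clock: 16.6
tool_pos: [599.0, 148.9, 63.4]
ee_rot: [-0.006, -0.086, 0.996, -0.001]
force: [-1.0, -0.4, -0.8]
finger_gap: 31.1
grasp_force: 39.7
```

Emit:
carry_out(deltas=[[[0,0,0,0,0,0,0.02],[0,0,0,0,0,0,0.02],[0,0,0,0,0,0,0.02],[0,0,0,0,0,0,0.02]]])

```text
clock: 16.93
tool_pos: [604.5, 150.1, 71.2]
ee_rot: [0.001, -0.086, 0.996, 0.0]
force: [-0.3, 0.2, -0.3]
finger_gap: 31.1
grasp_force: 39.7
```

```bash
python3 - <<'E'
from h import *
im,d,p=grab('wrist'); cv2.imwrite('pics/w4.png',im)
plan((602.1,149.7,22.5,99.9))
E
```

```text
at [604.4 150.1  71.1] yaw 99.85 z [ 0.002  0.001 -1.   ] gap 31.0 t 17.0 q6 0.07
(602.1, 149.7, 22.5, 99.9) rz -0.0009 L [ 2.4  0.  48.6] n 2 per row m [0.0012 0.     0.0243] rz/n -0.0004
```

View pics/w4.png

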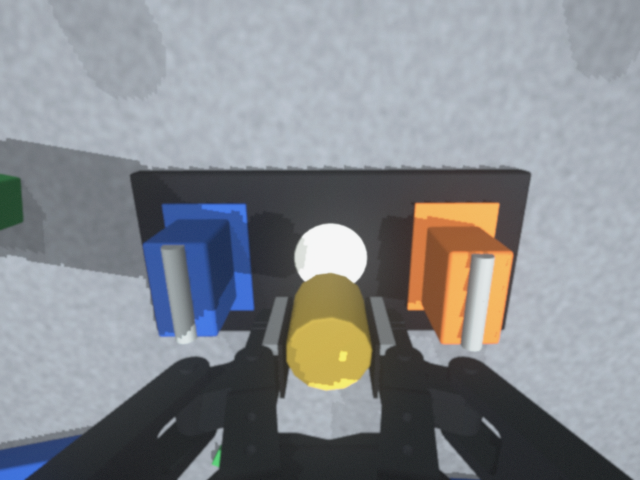

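The gauge at (330,345) is over the white spot at (330,253). Both supports stand on their own pads, at (190,285) and (470,290).

Emit:
carry_out(deltas=[[[0,0,0,0.0024,0,0.02,0.02],[0,0,0,0,0,0.015,0.02],[0,0,0,0,0,0.009,0.02],[0,0,0,0,0,0.003,0.02],[0,0,0,0,0,0,0.02],[0,0,0,0,0,0,0.02],[0,0,0,0,0,0,0.02],[0,0,0,0,0,0,0.02]]])

```text
clock: 17.65
tool_pos: [601.8, 149.6, 23.4]
ee_rot: [0.001, -0.086, 0.996, 0.0]
force: [0.1, -0.7, -1.5]
finger_gap: 31.0
grasp_force: 39.8
```

```bash
python3 - <<'E'
from h import *
plan((602.1,149.7,22.5,99.9));print(manip.sense()['force'])
E
```

```text
at [601.8 149.6  23.4] yaw 99.85 z [ 0.001  0.    -1.   ] gap 31.0 t 17.6 q6 0.07
(602.1, 149.7, 22.5, 99.9) rz -0.0009 L [-0.3  0.   0.9] n 1 per row m [-0.0003  0.      0.0009] rz/n -0.0009
[ 0.12140876 -0.67413069 -1.49059624]
```

Release, raise, and look from above.

Emit:
carry_out(deltas=[[[0,0,0,0,0,0.001,0.02],[0,0,0,0,0,0,0.02],[0,0,0,0,0,0,0.045],[0,0,0,0,0,0,0.045],[0,0,0,0,0,0,0.045],[0,0,0,0,0,-0.02,0.045],[0,0,0,0,0,-0.03,0.045],[0,0,0,0,0,-0.03,0.045],[0,0,0,0,0,-0.03,0.06],[0,0,0,0,0,-0.03,0.06]]])

```text
clock: 18.48
tool_pos: [600.8, 149.4, 162.9]
ee_rot: [-0.0, -0.086, 0.996, -0.0]
force: [0.5, -0.3, -0.8]
finger_gap: 60.4
grasp_force: 0.0
```

Emit:
carry_out(deltas=[[[0,0,0,0.03,0,-0.02,0.06],[0,0,0,0.03,0,0,0.06],[0,0,0,0,0,0,0.06],[0,0,0,0,0,0,0.06],[0,0,0,0,0,0,0.06],[0,0,0,0,0,0,0.06]]])

```text
clock: 18.98
tool_pos: [542.9, 139.5, 181.6]
ee_rot: [0.0, -0.086, 0.996, 0.0]
force: [-0.1, 0.2, 0.1]
finger_gap: 60.0
grasp_force: 0.0
```

```bash
python3 - <<'E'
from h import *
im,d,p=grab('wrist'); cv2.imwrite('pics/w5.png',im)
R=lambda n,*a,**k: print(n,rect(im,d,p,*a,**k))
R('O',(0,0,640,480),(3,18),(52,60)); R('B',(100,0,330,480),(100,125),(52,60)); R('G',(200,0,450,480),(20,35),(48,57))
R('padO',(0,0,640,480),(3,18),(11,16)); R('padB',(100,0,330,480),(100,125),(11,16))
plan((545,150,180,88.4),(597,-134,130,None))
E
```

```text
O (981, array([593.7, 218.1]), array([49. , 30.2]), 10.0, 'zmed', np.float64(55.9), 'mean', array([585.7, 215.3]))
B (1064, array([613.8,  79.8]), array([49.8, 30. ]), 10.2, 'zmed', np.float64(55.9), 'mean', array([606.6,  79.5]))
G (1082, array([602. , 148.6]), array([31.2, 30.5]), 9.7, 'zmed', np.float64(52.0), 'mean', array([601.2, 148.5]))
padO (1446, array([591.8, 221. ]), array([72.6, 52.2]), 10.0, 'zmed', np.float64(14.0), 'mean', array([577.8, 211.6]))
padB (1324, array([700.3,  73. ]), array([ 63.1, 248.1]), 84.9, 'zmed', np.float64(13.9), 'mean', array([604.7,  86.3]))
at [543.  139.4 181.4] yaw 99.85 z [ 0.  0. -1.] gap 59.9 t 19.0 q6 0.08
(545, 150, 180, 88.4) rz 0.1999 L [-1.7 10.6  1.4] n 2 per row m [-0.0008  0.0053  0.0007] rz/n 0.0999
(597, -134, 130, None) rz -0.0 L [ -59.9 -282.4   50. ] n 9 per row m [-0.0067 -0.0314  0.0056] rz/n -0.0
```

View pics/w5.png

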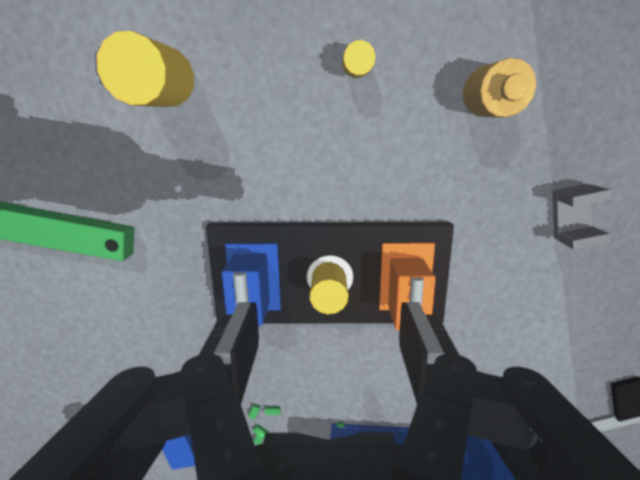

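Looking down, the blue support is at (240,295), the gauge at (330,295) and the orange support at (418,295). The measured errors are 4 mm or less and the yaws match the plate. Next is the beam.

Emit:
carry_out(deltas=[[[0,0,-0.1143,0,0,0.004,0.06],[0,0,-0.1143,0,0,0.004,0.06],[0,0,-0.1143,0,0,0.004,0.06],[0,0,-0.1143,0,0,0.004,0.06],[0,0,-0.1143,0,0,0.004,0.06],[0,0,-0.1143,0,0,0.004,0.06],[0,0,-0.1143,0,0,0.004,0.06],[0,0,-0.1143,0,0,0.004,0.06],[0,0,-0.1143,0,0,0.004,0.06],[0,0,-0.1143,0,0,0.004,0.06]]])

```text
clock: 19.87
tool_pos: [542.9, 139.4, 141.0]
ee_rot: [-0.0, -0.613, 0.79, 0.0]
force: [-0.6, -0.4, 0.0]
finger_gap: 59.8
grasp_force: 0.0
```

Emit:
carry_out(deltas=[[[0,0,-0.1143,0,0,0,0.06],[0,0,-0.1143,0,0,0,0.06],[0,0,0,0,0,0,0.06],[0,0,0,0,0,0,0.06]]])

```text
clock: 20.2
tool_pos: [542.7, 139.3, 141.4]
ee_rot: [-0.0, -0.696, 0.718, 0.0]
force: [-0.4, 0.4, -0.4]
finger_gap: 60.0
grasp_force: 0.0
```

```bash
python3 - <<'E'
from h import *
plan((597,-134,130,178.4))
E
```

```text
at [542.7 139.3 141.4] yaw 178.27 z [-0. -0. -1.] gap 60.0 t 20.2 q6 -1.29
(597, -134, 130, 178.4) rz -0.0022 L [271.7 -61.9  11.4] n 8 per row m [ 0.034  -0.0077  0.0014] rz/n -0.0003
```

Emit:
carry_out(deltas=[[[0,0,0,0.034,-0.0077,0.001,0.06],[0,0,0,0.034,-0.0077,0.001,0.06],[0,0,0,0.034,-0.0077,0.001,0.06],[0,0,0,0.034,-0.0077,0.001,0.06],[0,0,0,0.034,-0.0077,0.001,0.06],[0,0,0,0.034,-0.0077,0.001,0.06],[0,0,0,0.034,-0.0077,0.001,0.06],[0,0,0,0.034,-0.0077,0.001,0.06],[0,0,0,0,0,0,0.06],[0,0,0,0,0,0,0.06]]])

```text
clock: 21.03
tool_pos: [596.7, -136.3, 133.3]
ee_rot: [0.0, -0.695, 0.719, 0.0]
force: [-0.1, -0.1, -0.4]
finger_gap: 59.6
grasp_force: 0.0
```

Emit:
carry_out(deltas=[[[0,0,0,0,0,0,0.06],[0,0,0,0,0,0,0.06],[0,0,0,0,0,0,0.06]]])

```text
clock: 21.28
tool_pos: [596.1, -133.0, 133.8]
ee_rot: [-0.0, -0.698, 0.716, 0.0]
force: [-0.9, -0.2, 0.0]
finger_gap: 60.3
grasp_force: 0.0
```

```bash
python3 - <<'E'
from h import *
im,d,p=grab('wrist'); cv2.imwrite('pics/w6.png',im)
print('beam',rect(im,d,p,(0,0,640,480),(40,85),(17,24)))
im,d,p=grab('top'); print('beam',rect(im,d,p,(325,200,420,240),(40,85),(10,30)))
plan((597.5,-134,4,178.4))
E
```

```text
beam (9474, array([ 651. , -183.4]), array([164. , 292.4]), 46.7, 'zmed', np.float64(20.3), 'mean', array([ 601.4, -147.3]))
beam (294, array([599.2, -67.4]), array([67.1, 29.5]), 86.5, 'zmed', np.float64(17.8), 'mean', array([598.7, -66. ]))
at [ 596.2 -133.1  133.9] yaw 178.52 z [-0.  0. -1.] gap 59.9 t 21.4 q6 -1.76
(597.5, -134, 4, 178.4) rz 0.0021 L [  0.8  -1.3 129.9] n 4 per row m [ 0.0002 -0.0003  0.0325] rz/n 0.0005
```

View pics/w6.png

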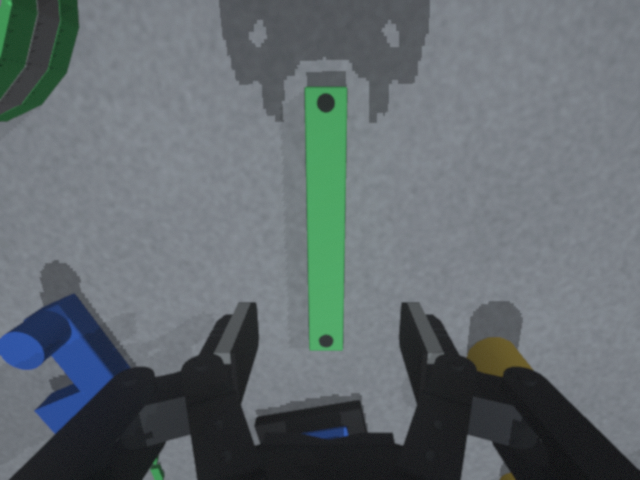

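The wrist view shows the beam from (326,87) to (326,350), centred between the fingers. I work out its centre from those pixels and then grasp.

```bash
python3 - <<'E'
from h import *
p=manip.camera_params('wrist')
a=world(p,326,87,20);b=world(p,326,350,20);print(a,b,(a+b)/2,np.linalg.norm(a-b))
E
```

```text
[ 596.09734687 -233.08378498   20.        ] [601.71819919 -34.40213197  20.        ] [ 598.90777303 -133.74295847   20.        ] 198.76114616090175
```

Emit:
carry_out(deltas=[[[0,0,0,0,-0.0013,0.03,0.06],[0,0,0,0,0,0.03,0.06],[0,0,0,0,0,0.03,0.06],[0,0,0,0,0,0.02,0.06],[0,0,0,0,0,0.015,0.06],[0,0,0,0,0,0,0.06],[0,0,0,0,0,0,0.06],[0,0,0,0,0,0,0.06],[0,0,0,0,0,0,0.06]]])

```text
clock: 22.13
tool_pos: [599.0, -134.4, 10.5]
ee_rot: [0.001, -0.698, 0.717, -0.001]
force: [-0.2, 0.2, 1.1]
finger_gap: 60.1
grasp_force: 0.0
```

```bash
python3 - <<'E'
from h import *
plan((597.5,-134,3,178.4)); print(manip.sense()['force'])
E
```

```text
at [ 599.  -134.4   10.5] yaw 178.46 z [ 0.003 -0.001 -1.   ] gap 60.1 t 22.1 q6 -1.76
(597.5, -134, 3, 178.4) rz 0.001 L [-0.4  1.5  7.5] n 1 per row m [-0.0004  0.0015  0.0075] rz/n 0.001
[-0.15787444  0.24235471  1.06499366]
```

Emit:
carry_out(deltas=[[[0,0,0,0,0,0.004,0.06],[0,0,0,0,0,0.003,0.06],[0,0,0,0,0,0,0.05],[0,0,0,0,0,0,0.02],[0,0,0,0,0,0,0.02],[0,0,0,0,0,0,0.02],[0,0,0,0,0,0,0.02],[0,0,0,0,0,0,0.02],[0,0,0,0,0,0,0.02]]], force=50)

```text
clock: 22.88
tool_pos: [597.8, -134.5, 2.1]
ee_rot: [0.0, -0.697, 0.717, -0.0]
force: [0.2, -0.1, 3.0]
finger_gap: 27.1
grasp_force: 51.0
```

Emit:
carry_out(deltas=[[[0,0,0,0,0,-0.015,0.02],[0,0,0,0,0,-0.03,0.02],[0,0,0,0,0,-0.03,0.02],[0,0,0,0,0,-0.03,0.02],[0,0,0,0,0,-0.025,0.02],[0,0,0,0,0,0,0.02],[0,0,0,0,0,0,0.02],[0,0,0,0,0,0,0.02]]])

```text
clock: 23.55
tool_pos: [596.7, -134.2, 130.7]
ee_rot: [-0.0, -0.697, 0.717, 0.001]
force: [0.5, -0.6, -1.2]
finger_gap: 26.9
grasp_force: 50.7
```

```bash
python3 - <<'E'
from h import *
im,d,p=grab('wrist')
r=rect(im,d,p,(250,0,400,480),(40,85),(100,170));print(r)
plan((599,-134,133,189.9),(602,149.7,133,None))
E
```

```text
(26729, array([ 596.9, -158.7]), array([148.9,  28.1]), 88.2, 'zmed', np.float64(148.9), 'mean', array([ 596.8, -169.6]))
at [ 596.2 -134.1  130. ] yaw 178.44 z [-0.003  0.001 -1.   ] gap 26.7 t 23.6 q6 -1.76
(599, -134, 133, 189.9) rz -0.2 L [ 0.4 -2.8 -3. ] n 2 per row m [ 0.0002 -0.0014 -0.0015] rz/n -0.1
(602, 149.7, 133, None) rz -0.0 L [-279.   -51.7   -0. ] n 9 per row m [-0.031  -0.0057 -0.    ] rz/n -0.0
```

Emit:
carry_out(deltas=[[[0,0,-0.1,0,0,0,0.02],[0,0,-0.1,0,0,0,0.02],[0,0,0,-0.031,-0.006,0,0.02],[0,0,0,-0.031,-0.006,0,0.02],[0,0,0,-0.031,-0.006,0,0.02],[0,0,0,-0.031,-0.006,0,0.02],[0,0,0,-0.031,-0.006,0,0.02],[0,0,0,-0.031,-0.006,0,0.02],[0,0,0,-0.031,-0.006,0,0.02],[0,0,0,-0.031,-0.006,0,0.02]]])

```text
clock: 24.43
tool_pos: [600.5, 119.4, 129.5]
ee_rot: [0.002, 0.765, -0.643, -0.001]
force: [0.6, -0.8, 0.3]
finger_gap: 26.8
grasp_force: 50.6
```

Emit:
carry_out(deltas=[[[0,0,0,-0.031,-0.006,0,0.02],[0,0,0,0,0,0.02,0.02],[0,0,0,0,0,0.015,0.02],[0,0,0,0,0,0,0.02],[0,0,0,0,0,0,0.02],[0,0,0,0,0,0,0.02],[0,0,0,0,0,0,0.02],[0,0,0,0,0,0,0.02]]])

```text
clock: 25.1
tool_pos: [603.5, 149.4, 97.7]
ee_rot: [-0.001, 0.765, -0.644, 0.0]
force: [-0.1, 0.0, -0.5]
finger_gap: 27.1
grasp_force: 50.7
```

```bash
python3 - <<'E'
from h import *
im,d,p=grab('side'); cv2.imwrite('pics/s1.png',im[150:480,100:500])
plan((602,149.7,64,189.9))
E
```

```text
at [603.5 149.4  97.7] yaw -170.14 z [ 0.002  0.    -1.   ] gap 26.7 t 25.1 q6 -1.5
(602, 149.7, 64, 189.9) rz -0.0008 L [-0.5  1.4 33.7] n 1 per row m [-0.0005  0.0014  0.0337] rz/n -0.0008
```

View pics/s1.png

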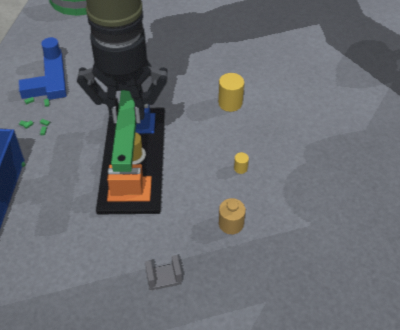

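The side view shows the beam held level at (125,135), along the plate and above both supports. I lower it.

Emit:
carry_out(deltas=[[[0,0,0,-0.0005,0.0014,0.012,0.02],[0,0,0,0,0,0.01,0.02],[0,0,0,0,0,0.006,0.02],[0,0,0,0,0,0.003,0.02],[0,0,0,0,0,0,0.02],[0,0,0,0,0,0,0.02],[0,0,0,0,0,0,0.02],[0,0,0,0,0,0,0.02]]])

```text
clock: 25.82
tool_pos: [601.8, 150.1, 66.3]
ee_rot: [-0.0, 0.766, -0.643, 0.0]
force: [-0.7, 0.1, -0.6]
finger_gap: 26.8
grasp_force: 50.6
```

Emit:
carry_out(deltas=[[[0,0,0,0,0,0.001,0.02],[0,0,0,0,0,0,0.02],[0,0,0,0,0,0,0.02]]])

```text
clock: 26.07
tool_pos: [601.4, 150.0, 64.9]
ee_rot: [-0.0, 0.765, -0.643, 0.0]
force: [0.1, 0.8, -0.8]
finger_gap: 26.5
grasp_force: 50.6
```

Emit:
carry_out(deltas=[[[0,0,0,0,0,0.001,0.02],[0,0,0,0,0,0,0.02],[0,0,0,0,0,0,0.02]]])

```text
clock: 26.32
tool_pos: [601.5, 150.1, 64.1]
ee_rot: [-0.0, 0.765, -0.643, 0.0]
force: [0.4, -0.4, 1.1]
finger_gap: 27.2
grasp_force: 50.8
```

Emit:
carry_out(deltas=[[[0,0,0,0,0,0.001,0.02],[0,0,0,0,0,0,0.02],[0,0,0,0,0,0,0.02]]])

```text
clock: 26.57
tool_pos: [601.6, 150.1, 64.1]
ee_rot: [-0.0, 0.765, -0.643, 0.0]
force: [-0.9, -0.5, 7.6]
finger_gap: 26.8
grasp_force: 51.6
```

Force has risen to 7.6 N, so the beam is in contact. I open and raise.

Emit:
carry_out(deltas=[[[0,0,0,0,0,0,0.035],[0,0,0,0,0,0,0.05],[0,0,0,0,0,0,0.05],[0,0,0,0,0,0,0.05],[0,0,0,0,0,-0.01,0.05],[0,0,0,0,0,-0.03,0.05],[0,0,0,0,0,-0.03,0.05],[0,0,0,0,0,-0.03,0.05],[0,0,0,0,0,-0.03,0.06],[0,0,0,0,0,-0.02,0.06]]])

```text
clock: 27.4
tool_pos: [602.3, 150.3, 216.9]
ee_rot: [-0.002, 0.765, -0.643, 0.001]
force: [0.9, 0.3, 0.2]
finger_gap: 59.9
grasp_force: 0.0
```

Emit:
carry_out(deltas=[[[0,0,0,0,0.03,0,0.06],[0,0,0,0,0.03,0,0.06],[0,0,0,0,0.03,0,0.06],[0,0,0,0,0,0,0.06],[0,0,0,0,0,0,0.06],[0,0,0,0,0,0,0.06],[0,0,0,0,0,0,0.06]]])

```text
clock: 27.98
tool_pos: [514.1, 134.9, 213.4]
ee_rot: [-0.001, 0.765, -0.643, 0.001]
force: [0.8, -0.2, 0.0]
finger_gap: 59.9
grasp_force: 0.0
```

```bash
python3 - <<'E'
from h import *
im,d,p=grab('top'); print('top beam',rect(im,d,p,(190,170,320,250),(40,85),(65,90)))
im,d,p=grab('side'); print('side beam',rect(im,d,p,(180,200,300,400),(40,85),(75,90)))
plan((512,135,140,99.9),(423,246,140,None))
E
```

```text
top beam (431, array([610.2,  94.7]), array([29.1, 86.1]), 9.8, 'zmed', np.float64(79.6), 'mean', array([609.7,  93.2]))
side beam (1634, array([599.5, 152.1]), array([ 28.2, 200.5]), 9.8, 'zmed', np.float64(81.2), 'mean', array([597.6, 161.2]))
at [514.  134.8 212.9] yaw -170.1 z [ 0.001  0.    -1.   ] gap 60.2 t 28.1 q6 -1.49
(512, 135, 140, 99.9) rz 1.5707 L [ 1.9  0.5 72.9] n 14 per row m [0.0001 0.     0.0052] rz/n 0.1122
(423, 246, 140, None) rz -0.0 L [ 68.6 124.6  -0. ] n 5 per row m [ 0.0137  0.0249 -0.    ] rz/n -0.0
```

The beam is level at (599.5,152), within 4 mm. For the weight I keep this yaw.

```bash
python3 - <<'E'
from h import *
plan((423,246,140,189.9))
E
```

```text
at [514.  134.8 212.9] yaw -170.1 z [ 0.001  0.    -1.   ] gap 60.2 t 28.1 q6 -1.49
(423, 246, 140, 189.9) rz -0.0001 L [-125.2   70.5   72.9] n 5 per row m [-0.025   0.0141  0.0146] rz/n -0.0
```

Emit:
carry_out(deltas=[[[0,0,0,-0.025,0.0141,0.0146,0.065],[0,0,0,-0.025,0.0141,0.0146,0.065],[0,0,0,-0.025,0.0141,0.0146,0.065],[0,0,0,-0.025,0.0141,0.0146,0.065],[0,0,0,-0.025,0.0141,0.0146,0.065],[0,0,0,0,0,0,0.065],[0,0,0,0,0,0,0.065],[0,0,0,0,0,0,0.065],[0,0,0,0,0,0,0.065],[0,0,0,0,0,0,0.065]]])

```text
clock: 28.92
tool_pos: [423.2, 245.3, 140.5]
ee_rot: [-0.001, 0.765, -0.644, 0.0]
force: [0.8, 0.4, 0.3]
finger_gap: 64.6
grasp_force: 0.0
```

```bash
python3 - <<'E'
from h import *
im,d,p=grab('wrist'); cv2.imwrite('pics/w7.png',im)
print(rect(im,d,p,(230,100,430,450),(8,35),(35,60)))
plan((423,246,7,189.9))
im,d,p=grab('top'); print('top beam',rect(im,d,p,(190,170,320,250),(40,85),(65,90)))
E
```

```text
(2279, array([423.4, 246.7]), array([37.6, 38.2]), 1.7, 'zmed', np.float64(40.5), 'mean', array([423.7, 244.8]))
at [423.  245.2 140.4] yaw -170.19 z [ 0.001  0.001 -1.   ] gap 65.0 t 29.0 q6 -1.22
(423, 246, 7, 189.9) rz -0.0016 L [ -0.8  -0.2 133.4] n 4 per row m [-0.0002 -0.      0.0333] rz/n -0.0004
top beam (1032, array([600.7, 150.2]), array([ 30.5, 198.6]), 9.9, 'zmed', np.float64(79.8), 'mean', array([599.8, 149.7]))
```

View pics/w7.png

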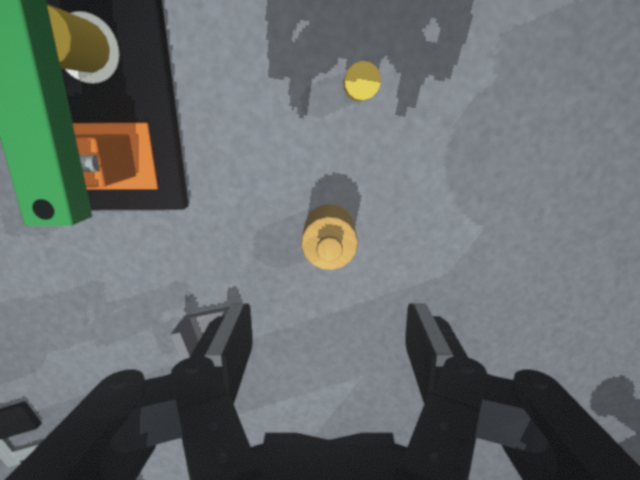

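The wrist view shows the weight at (330,242), centred between the fingers, with its knob at (330,249). At the left the beam rests on the orange support. I grasp the weight.

Emit:
carry_out(deltas=[[[0,0,0,-0.0015,0,0.03,0.065],[0,0,0,0,0,0.03,0.065],[0,0,0,0,0,0.03,0.065],[0,0,0,0,0,0.025,0.065],[0,0,0,0,0,0.015,0.065],[0,0,0,0,0,0,0.065],[0,0,0,0,0,0,0.065],[0,0,0,0,0,0,0.03],[0,0,0,0,0,0,0.03],[0,0,0,0,0,0,0.03]]], force=80)

```text
clock: 29.85
tool_pos: [422.8, 247.7, 11.7]
ee_rot: [-0.002, 0.765, -0.644, 0.001]
force: [-0.6, -0.1, 5.7]
finger_gap: 38.1
grasp_force: 79.8
```

Emit:
carry_out(deltas=[[[0,0,0,0,0,0,0.03],[0,0,0,0,0,0,0.03],[0,0,0,0,0,0,0.03]]])

```text
clock: 30.1
tool_pos: [422.8, 247.7, 11.7]
ee_rot: [-0.002, 0.765, -0.643, 0.001]
force: [-0.0, 0.3, 5.0]
finger_gap: 38.1
grasp_force: 79.8
```

Emit:
carry_out(deltas=[[[0,0,0,0,0,-0.01,0.03],[0,0,0,0,0,-0.02,0.03],[0,0,0,0,0,-0.03,0.03],[0,0,0,0,0,-0.03,0.03],[0,0,0,0,0,-0.03,0.03],[0,0,0,0,0,-0.02,0.03],[0,0,0,0,0,-0.01,0.03],[0,0,0,0,0,0,0.03],[0,0,0,0,0,0,0.03],[0,0,0,0,0,0,0.03]]])

```text
clock: 30.93
tool_pos: [420.4, 246.4, 158.8]
ee_rot: [0.001, 0.765, -0.643, -0.0]
force: [0.2, -0.4, -5.5]
finger_gap: 37.6
grasp_force: 81.2
```

```bash
python3 - <<'E'
from h import *
print(manip.sense()['force'])
plan((600.5,150.5,150,189.9))
E
```

```text
[ 0.15672339 -0.43941697 -5.51660097]
at [420.4 246.4 158.8] yaw -170.1 z [-0.002 -0.001 -1.   ] gap 37.6 t 30.9 q6 -1.21
(600.5, 150.5, 150, 189.9) rz -0.0 L [ 125.4 -160.9    8.8] n 6 per row m [ 0.0209 -0.0268  0.0015] rz/n -0.0
```

Emit:
carry_out(deltas=[[[0,0,0,0.0157,-0.0201,0,0.03],[0,0,0,0.0157,-0.0201,0,0.03],[0,0,0,0.0157,-0.0201,0,0.03],[0,0,0,0.0157,-0.0201,0,0.03],[0,0,0,0.0157,-0.0201,0,0.03],[0,0,0,0.0157,-0.0201,0,0.03],[0,0,0,0.0157,-0.0201,0,0.03],[0,0,0,0.0157,-0.0201,0,0.03],[0,0,0,0,0,0.02,0.03],[0,0,0,0,0,0.015,0.03]]])

```text
clock: 31.77
tool_pos: [602.6, 149.9, 122.4]
ee_rot: [0.0, 0.765, -0.644, -0.0]
force: [-1.0, 0.3, -4.7]
finger_gap: 37.6
grasp_force: 82.0
```

Emit:
carry_out(deltas=[[[0,0,0,0,0,0,0.03],[0,0,0,0,0,0,0.03],[0,0,0,0,0,0,0.03],[0,0,0,0,0,0,0.03],[0,0,0,0,0,0,0.03],[0,0,0,0,0,0,0.03]]])

```text
clock: 32.27
tool_pos: [601.9, 151.3, 125.8]
ee_rot: [-0.001, 0.766, -0.643, 0.001]
force: [0.3, -0.6, -4.6]
finger_gap: 38.1
grasp_force: 81.8
```

```bash
python3 - <<'E'
from h import *
im,d,p=grab('side'); cv2.imwrite('pics/s2.png',cv2.resize(im[180:400,130:380],None,fx=3,fy=2.7))
print('beam',rect(im,d,p,(180,200,300,400),(40,85),(75,90)))
print('wt',rect(im,d,p,(180,150,300,350),(8,30),(120,190)))
plan((600.5,150.5,95,189.9))
E
```

```text
beam (1032, array([599.3, 152.7]), array([ 28.4, 198.8]), 9.7, 'zmed', np.float64(81.2), 'mean', array([591.3, 196.6]))
wt (715, array([599.4, 154.7]), array([39. , 38.3]), 34.5, 'zmed', np.float64(151.6), 'mean', array([598.3, 161.1]))
at [601.8 151.2 125.7] yaw -170.08 z [ 0.001  0.    -1.   ] gap 38.0 t 32.3 q6 -1.5
(600.5, 150.5, 95, 189.9) rz 0.0003 L [ 0.5  1.4 30.7] n 1 per row m [0.0005 0.0014 0.0307] rz/n 0.0003
```

View pics/s2.png

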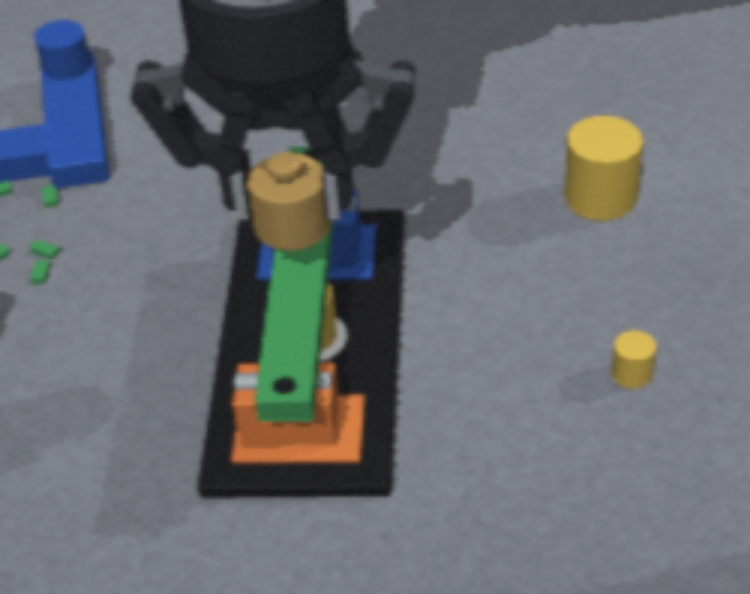

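The weight hangs upright at (288,205) over the beam's middle, about 2 mm off along it, and the beam is seated on both rods.

Emit:
carry_out(deltas=[[[0,0,0,0.0015,0.0005,0.012,0.03],[0,0,0,0,0,0.01,0.03],[0,0,0,0,0,0.005,0.03],[0,0,0,0,0,0.002,0.03],[0,0,0,0,0,0,0.03],[0,0,0,0,0,0,0.03],[0,0,0,0,0,0,0.03],[0,0,0,0,0,0,0.03]]])

```text
clock: 32.98
tool_pos: [601.7, 149.5, 96.3]
ee_rot: [-0.0, 0.765, -0.643, 0.0]
force: [-0.8, -0.1, -5.1]
finger_gap: 37.9
grasp_force: 81.8
```

Emit:
carry_out(deltas=[[[0,0,0,0,0,0.001,0.03],[0,0,0,0,0,0,0.03],[0,0,0,0,0,0,0.03],[0,0,0,0,0,0,0.03]]])

```text
clock: 33.32
tool_pos: [601.2, 149.4, 94.9]
ee_rot: [-0.0, 0.765, -0.643, 0.0]
force: [-0.3, -0.2, -5.2]
finger_gap: 38.2
grasp_force: 81.8
```

Emit:
carry_out(deltas=[[[0,0,0,0,0,0.001,0.03],[0,0,0,0,0,0,0.03],[0,0,0,0,0,0,0.03],[0,0,0,0,0,0,0.03]]])

```text
clock: 33.65
tool_pos: [601.3, 149.4, 93.8]
ee_rot: [-0.0, 0.765, -0.643, 0.0]
force: [0.2, 0.3, -4.7]
finger_gap: 38.0
grasp_force: 82.1
```

Emit:
carry_out(deltas=[[[0,0,0,0,0,0.001,0.03],[0,0,0,0,0,0,0.03],[0,0,0,0,0,0,0.03],[0,0,0,0,0,0,0.03]]])

```text
clock: 33.98
tool_pos: [601.4, 149.4, 93.7]
ee_rot: [-0.0, 0.765, -0.643, 0.0]
force: [-2.8, -0.8, 4.1]
finger_gap: 38.2
grasp_force: 82.5
```

Emit:
carry_out(deltas=[[[0,0,0,0,0,0.0005,0.03],[0,0,0,0,0,0,0.03],[0,0,0,0,0,0,0.03],[0,0,0,0,0,0,0.03]]])

```text
clock: 34.32
tool_pos: [601.4, 149.4, 93.7]
ee_rot: [-0.0, 0.765, -0.643, 0.0]
force: [-3.7, -0.9, 8.0]
finger_gap: 37.8
grasp_force: 83.1
```

Contact is made, so I release slowly and lift away.

Emit:
carry_out(deltas=[[[0,0,0,0,0,0,0.042],[0,0,0,0,0,0,0.05],[0,0,0,0,0,0,0.06],[0,0,0,0,0,0,0.065],[0,0,0,0,0,0,0.065],[0,0,0,0,0,-0.015,0.065],[0,0,0,0,0,-0.03,0.065],[0,0,0,0,0,-0.03,0.065],[0,0,0,0,0,-0.03,0.065],[0,0,0,0,0,-0.02,0.065]]])

```text
clock: 35.15
tool_pos: [602.2, 149.6, 220.3]
ee_rot: [-0.001, 0.765, -0.643, 0.001]
force: [0.9, 0.5, -0.8]
finger_gap: 65.0
grasp_force: 0.0
```

Emit:
carry_out(deltas=[[[0,0,0,0,0.03,0,0.065],[0,0,0,0,0.03,0,0.065],[0,0,0,0,0.03,0,0.065],[0,0,0,0,0.03,0,0.065],[0,0,0,0,0.03,0,0.065],[0,0,0,0,0,0,0.065],[0,0,0,0,0,0,0.065],[0,0,0,0,0,0,0.065],[0,0,0,0,0,0,0.065],[0,0,0,0,0,0,0.065]]])

```text
clock: 35.98
tool_pos: [454.8, 123.9, 217.4]
ee_rot: [-0.0, 0.765, -0.644, 0.0]
force: [-0.1, -0.6, 0.1]
finger_gap: 64.6
grasp_force: 0.0
```

```bash
python3 - <<'E'
from h import *
im,d,p=grab('side'); a=cv2.resize(im[220:400,170:290],None,fx=3,fy=3)
R=lambda n,*a,**k: print(n,rect(im,d,p,*a,**k))
R('beam',(180,200,300,400),(40,85),(75,90)); R('wt',(180,150,300,350),(8,30),(112,150))
R('supO',(180,200,300,400),(3,14),(50,60)); R('supB',(180,200,300,400),(100,125),(50,60))
im,d,p=grab('top'); b=cv2.resize(im[180:260,160:320],None,fx=2.7,fy=2.7)
b=np.vstack([b,np.zeros((540-b.shape[0],b.shape[1],3),np.uint8)])
R('beam',(190,170,320,250),(40,85),(65,90)); R('wt',(190,170,320,250),(8,30),(110,150))
print('clip/tape px', [rect(im,d,p,(450,240,490,280),h,(5,30)) for h in ((0,8),)])
cv2.imwrite('pics/f.png',np.hstack([a,b])); plan()
E
```

```text
beam (1035, array([599.4, 152.6]), array([ 28.2, 199.3]), 9.6, 'zmed', np.float64(81.2), 'mean', array([594.6, 178.2]))
wt (436, array([599.1, 152.6]), array([38.7, 35.2]), 19.2, 'zmed', np.float64(121.3), 'mean', array([598.1, 155.8]))
supO (132, array([592.3, 219. ]), array([50.2, 30.7]), 11.1, 'zmed', np.float64(54.7), 'mean', array([591.1, 222.1]))
supB (59, array([611. ,  81.8]), array([46.7, 30.2]), 13.2, 'zmed', np.float64(55.0), 'mean', array([592.7,  82.2]))
beam (420, array([610.8,  93.5]), array([29.1, 83.6]), 9.9, 'zmed', np.float64(79.8), 'mean', array([609.6,  92.4]))
wt (90, array([602.6, 137.6]), array([37.3, 16.3]), 10.1, 'zmed', np.float64(119.7), 'mean', array([600.9, 138. ]))
clip/tape px [(266, array([ 497.3, -373.4]), array([56.1, 55.2]), 88.0, 'zmed', np.float64(16.9), 'mean', array([ 497.7, -372.5]))]
at [454.4 123.8 217.1] yaw -170.1 z [ 0.  0. -1.] gap 64.9 t 36.1 q6 -1.48
```

View pics/f.png

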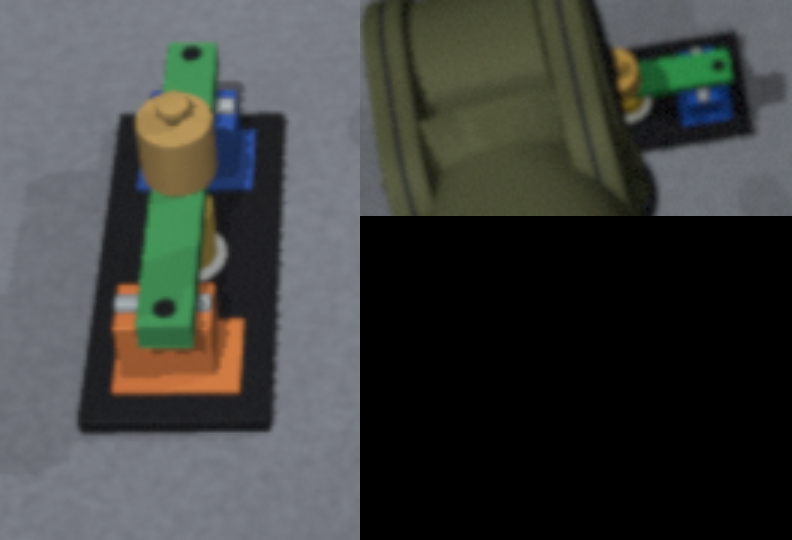

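The picture shows the weight upright at (175,140) at the middle of the beam. The beam is level on both supports and everything is within tolerance, so I hand in.

```bash
python3 -c "
from workcell import manip; print(manip.hand_in())"
```

```text
the job is handed in; nothing more can be done
None
```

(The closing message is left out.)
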